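# Set the carton guide to the bagel notch

### The arm

A 6-joint arm with a two-finger parallel gripper is mounted at the origin on the work surface. World frame = base frame: x ahead of the robot, y to its left, z up, the work surface at z = 0. Lengths are in m, angles in degrees, forces in N, time in s.
With the tool pointing down it reaches from about 0.35 to 0.875 m from the base axis. Payload 4.2 kg.
Tool frame: the origin (TCP) lies at the very end of the fingers, on their centre line; the grasp point (between the pads) lies 19 mm behind it; z points along the fingers, y is the line along which they close (so a half turn about z gives the same grasp; the last joint's range is limited). The gripper opens to 87 mm and grips with 3 to 60 N. Pads are 19 mm wide; open, the fingers measure 117 mm over their backs; the gripper's body (75 mm by 190 mm) begins 51 mm behind the grasp point.
Start: joints at [-51.99, 22.042, 0.453, 0, -68.411, -14.817], TCP at [0.246, -0.574, 0.223] pointing down, gripper open.
Joint ranges: [-179.83, 179.83], [-69.29, 118.12], [-61.27, 80.66], [-181.25, 117.63], [-171.15, -9.14], [-177.46, 177.46]. Speed limits (degrees/s): [159.86, 159.86, 180, 180, 180, 180].

### API

Orientations are given as a 3x3 rotation matrix whose columns are the frame's x, y, z axes.
In Python, from station import sense, cams, r gives the robot as it stands. The module is installed in compiled form; this text tells all that it offers.
- The arm moves only by the tool step_arm, never from a script. Its argument "targets" is text: rows parted by semicolons, each of 4 numbers parted by spaces: the shift along the tool's x, y, z in cm, then the turn about the tool's z in degrees. In form: x y z turn; .... A call has 1 to 12 rows; each row shifts and turns the commanded pose from where the row before left it, along the tool's axes as they then stand; what a row does not reach is not made up. A row lasts 1/12 s, in which the tool goes at most 41.7 mm and 7.16 degrees, less where a joint would pass 70% of its speed; a pose out of reach is approached as far as the arm can. A call with a gripper value outside its range is refused whole. "claw" is the finger opening in cm, from 0 to 8.7, set as the call begins (left out, the last holds). The fingers move at their own pace and stop on an object; the grip force is fixed at half the most. Time passes only in rows, so rows that do not move let the fingers close. It gives the time, the measured TCP pose, the force, the opening and the grip force at its end, in the units of the state.
- sense(): the state, without advancing time (a new reading comes with each control period).
- cams.capture(name): name is "side" or "top" or "wrist"; returns a dict with "frame" (420x560x3 uint8, blue, green, red), "vertical_fov" (degrees; the focal length in pixels is half the picture's height over the tangent of half this angle, whatever the lens; pixels are square), "cx", "cy" (the principal point, pixels), "eye" and "rotation" of the camera in the world; the wrist camera has in their place "tool_from_camera" (4x4, takes a point from camera to tool coordinates, whose origin is the TCP and whose axes are the flange's). Camera axes: x right, y down, z forward; pixel columns grow to the right and rows downward; lengths in m; the calibration is good to about 2 mm. A picture is of the moment at which its call begins: read the wrist's pose just before it. There is no depth.
- r.finish_job(): hands the job in; it is judged then, once.
The state is a dict: "time_s": time; "joints": joint angles; "joint_velocities": joint speeds; "effort": joint torques, N m; "tcp_pos": TCP position; "ee_rot": TCP orientation; "wrist_force": force on the tool from outside, world axes, zero at the start; "moment": the same for the moment, N m; "gripper_width": opening from 0.0 (shut) to 1.0 (fully open); "gripper_force": force on a finger pad.
Only numpy, scipy, OpenCV 4.12 (cv2) and the standard library are available. Lean on these libraries where they do the work, as an engineer would, in place of code of your own. Each camera call takes 0.05 s, during which the arm holds its last target. There are 200 camera calls.

### The job

Set the carton guide for bagels: push the grey stop along its rail until its plunger drops into the notch marked by the ring-shaped plate. Then push the carton along the channel until it rests against the stop, gently enough that the stop stays in its notch. Just push: do not lift the carton, and leave the other things on the table where they are.

Things in the scene. Friction and masses are not known exactly. Their poses are not given: they have to be found in the camera images.
- guide: Carton guide fixed to the table: white base 400 mm long (y) with a straight open-ended channel along y. Origin: on the table under the channel's middle; x points across to the rail, y along it, z up. Channel floor 10 mm above the table, x -40 to +40 mm, y -200 to +200 mm. Front lip x -52 to -40 mm, top 22 mm up; ledge for the plates x +64 to +118 mm, top 30 mm up.
- rail_top (a point): Middle of the top of the aluminium rail, 50 mm above the table, 52 mm to +x of the guide's origin. The rail is 24 mm wide and 400 mm long. Its top has three dark V notches, 14 mm wide, 6 mm deep, 55 mm apart.
- stop_mid (a point): Middle of the sliding stop, over the channel's centre line, 45 mm above the table, axes parallel to the guide's. The stop is a grey wall across the channel: 16 mm thick (y -8 to +8 mm), x -36 to +44 mm, 12 to 70 mm above the table; captive on the rail. It starts near the -y end, before all notches; the carton is on its +y side.
- button_top (a point): Top of the black plunger button, 15 mm across, on the stop's saddle over the rail: 89 mm above the table when up, about 84 mm when the plunger is in a notch. The saddle spans x +42 to +70 mm, y -22 to +22 mm from the stop's middle, top 68 mm up, steel collar to 80 mm.
- stop (a joint): Travel of the stop along the guide's +y (m): 0 at y = -175 mm, up to 0.33. About 2 N of friction. At a notch the stop pulls itself to the notch's centre from about 6 mm to either side, so the pushing force dips; then about 13 N are needed to push it out, either way. Notches on the way are passed by pushing on.
- plate_ring: Ring-shaped steel plate (bagels), 42 mm across, 24 mm hole. Fixed on the dark ledge beyond the rail, top 34 mm above the table, axes parallel to the guide's; origin: centre of its underside. It marks the notch nearest to it along the rail, only roughly: the notch centre is up to 6 mm to either side of it. The three plates come in any order.
- plate_disc: Plain round steel plate (rolls), 42 mm across. Fixed on the dark ledge beyond the rail, top 34 mm above the table, axes parallel to the guide's; origin: centre of its underside. It marks the notch nearest to it along the rail, only roughly: the notch centre is up to 6 mm to either side of it. The three plates come in any order.
- plate_bar: Narrow straight steel plate (baguettes), 46 mm (x) by 13 mm (y). Fixed on the dark ledge beyond the rail, top 34 mm above the table, axes parallel to the guide's; origin: centre of its underside. It marks the notch nearest to it along the rail, only roughly: the notch centre is up to 6 mm to either side of it. The three plates come in any order.
- plunger (a joint): How far the spring plunger on the stop has dropped (m): under 0.0015 while it rides on the flat of the rail, about 0.005 when it sits in a notch (the black button is then that much lower).
- carton: Closed cardboard carton, loose, 76 mm (x) by 80 mm (y) by 60 mm tall, 0.15 to 0.31 kg, standing in the channel between rail and lip near the guide's +y end, with a paper strip over its top. Origin: centre of its underside; axes parallel to the guide's within a few degrees.
- tape: Bystander, loose: roll of packing tape, 90 mm across, 48 mm tall, standing flat behind the guide. Origin: centre of its underside.
- spray: Bystander, loose: white plastic bottle, 56 mm across, 130 mm tall, behind the guide. Origin: centre of its underside.
- bowl: Bystander, loose: small steel bowl, 110 mm across, 45 mm tall, behind the guide. Origin: centre of its underside.
- stamp: Bystander, loose: dark wooden hand stamp, 38 mm across, 72 mm tall, standing in front of the guide. Origin: centre of its underside.
- scraper: Bystander, loose: dough scraper, steel blade with black bar handle, about 90 by 124 mm, 22 mm tall, lying in front of the guide. Origin: centre of its underside.
- clipbox: Bystander, loose: plain cardboard box, 60 by 90 by 35 mm tall, on the table behind the right-hand end of the guide. Origin: centre of its underside.
- cup: Bystander, loose: steel cup, 66 mm across, 70 mm tall, beyond the left-hand end of the guide. Origin: centre of its underside.

How it is judged (in metres and radians):
On the way, in this order (a step that is already met when the one before it is completed fails the run):
1. the stop sits in the notch marked by the ring plate, its plunger dropped (value of joint plunger above 0.003 m and y of stop_mid in the frame of plate_ring between -0.018 and 0.018 m), for 0.3 s.
2. the carton rests against the stop, which is still in that notch (all of step 1 and y of carton in the frame of stop_mid between 0.045 and 0.053 m), for 0.2 s.
At the end, for the whole second after the job is handed in: The stop's plunger has dropped (over 3 mm) in the notch marked by the ring plate (stop's middle within 18 mm of the plate's centre along the rail), the carton stands flat in the channel against the stop's +y face (gap under 5 mm), and both are at rest (all of step 2 and z of carton in the frame of guide below 0.014 m and angle between carton's own z axis and vertical below 0.08 rad and x of carton in the frame of guide between -0.008 and 0.008 m and linear speed of carton below 0.01 m/s and velocity of joint stop between -0.01 and 0.01 m/s); the robot touches nothing.
It fails at once if the carton is lifted or tipped (z of carton in the frame of guide above 0.022 m or angle between carton's own z axis and vertical above 0.3 rad).
It fails at once if a bystander is moved by more than 25 mm (distance of any of tape, spray, bowl, stamp, scraper, clipbox, cup from where it was at the start of the episode above 0.025 m).
It also fails if it takes over 64 s, if anything falls off the work surface, if the arm or the gripper's body presses on something with over 40 N, if the wrist force passes 120 N, or if a joint passes its speed limit or range.

## Working session

There is one attempt and no reset: what is moved stays moved. The work goes in short steps, Python scripts to look and compute and a tool call to move; the robot and the scene stay as the last step left them, time stands still between calls to the robot, and variables do not carry over. Pictures are saved under pics/ and viewed, at most 10 in all, crops included, and the job is handed in when it is done.

Besides the shell and the picture viewer there is one more tool, called after "Call:" as name(argument=value, ...) on one line, values as JSON. step_arm: Moves the arm, as the interface text tells. Its arguments: {"type":"object","properties":{"targets":{"type":"string"},"claw":{"type":"number"}},"required":["targets"]}

```bash
mkdir -p pics
cat > h.py <<'E'
import numpy as np, cv2
from station import sense, cams, r
def save(n,f):
    d=cams.capture(n); cv2.imwrite(f'pics/{f}.png',d['frame']); np.save(f'pics/{f}.npy',{k:v for k,v in d.items() if k!='frame'},allow_pickle=True); return d
def ray(d,u,v,z):
    f=210/np.tan(np.radians(d['vertical_fov']/2)); R=np.array(d['rotation']); e=np.array(d['eye'])
    w=R@np.array([(u-d['cx'])/f,(v-d['cy'])/f,1]); return e+w*(z-e[2])/w[2]
def load(f): return np.load(f'pics/{f}.npy',allow_pickle=True).item()
E
python3 - <<'E'
from h import *
for n in('top','side'):
    d=save(n,n+'0'); print(n,d['frame'].shape,d['eye'],np.round(d['rotation'],3).tolist(),d['vertical_fov'],d['cx'],d['cy'])
s=sense(); print(s)
E
```

```text
top (420, 560, 3) [0.42367287 0.03164511 0.97721854] [[0.007, -0.986, 0.166], [-0.999, -0.002, 0.035], [-0.035, -0.166, -0.986]] 51.1609072688443 285.5072238296564 213.47087445038437
side (420, 560, 3) [ 0.53748253 -0.51424001  0.65085457] [[0.994, -0.082, 0.07], [-0.108, -0.716, 0.69], [-0.007, -0.693, -0.721]] 55.00300950197902 273.3754285044936 206.82536255565645
{'time_s': 0.1, 'joints': array([-5.19894673e+01,  2.20862478e+01,  3.87280671e-01, -2.29872476e-02,
       -6.84105562e+01, -1.48159209e+01]), 'joint_velocities': array([-0.0256141 , -0.06928692,  0.1482263 ,  0.09402662,  0.03844293,
       -0.0588839 ]), 'effort': array([ 7.99699374e-04, -3.91690493e+01,  1.87934983e+01,  4.23197374e+00,
        1.34497433e-02, -6.82479549e-05]), 'tcp_pos': array([ 0.24594934, -0.57399304,  0.22157392]), 'ee_rot': array([[-9.19230598e-01, -3.93718590e-01, -8.83191876e-04],
       [-3.93719559e-01,  9.19228968e-01,  1.73580741e-03],
       [ 1.28435912e-04,  1.94333720e-03, -9.99998103e-01]]), 'wrist_force': array([0.17151606, 0.26339261, 0.19721086]), 'moment': array([0.00792911, 0.02108259, 0.07415458]), 'gripper_force': 0.0, 'gripper_width': 1.0019363681363072}
```

View pics/top0.png

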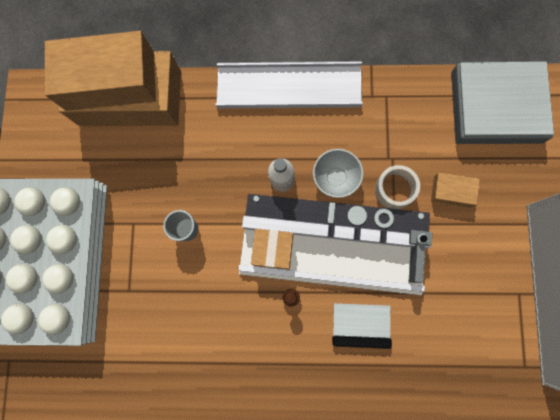

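View pics/side0.png

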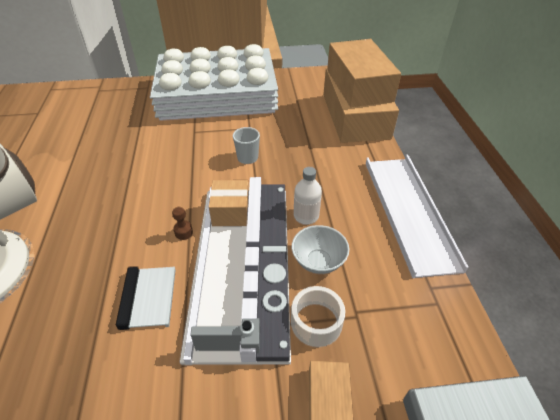

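The top view shows the stop at the right, -y end (button about (423,240)), and the carton at about (272,249). The ring plate is at (384,218), the disc at (357,216) and the bar at (332,213), so the ring notch comes first. I'll enlarge this for measurement.

Run:
```python
from h import *
im=cv2.imread('pics/top0.png'); c=im[185:305,235:440]; cv2.imwrite('pics/c1.png',cv2.resize(c,None,fx=3.9,fy=3.9,interpolation=cv2.INTER_CUBIC))
```

```text
(no output)
```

View pics/c1.png

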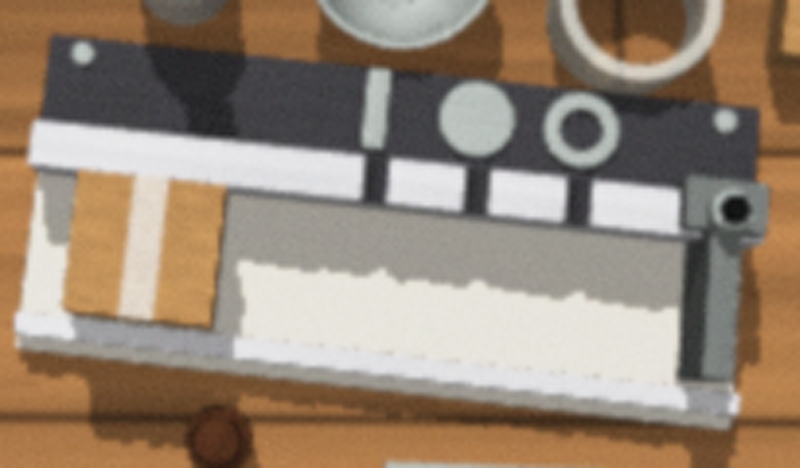

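The enlarged crop gives these pixel positions:
- **Plates:** ring (581,130), disc (477,118), bar (376,108).
- **Notches:** (579,201), (477,189), (375,178).
- **Button:** (736,208).
- **Carton top corners:** (78,170), (226,185), (212,327), (64,315).

Run:
```python
from h import *
d=load('top0')
def p(u,v,z): return ray(d,235+(u+.5)/3.9-.5,185+(v+.5)/3.9-.5,z)
n=[p(579,201,.05),p(477,189,.05),p(375,178,.05)]
ring,disc,bar=p(581,130,.034),p(477,118,.034),p(376,108,.034)
print('notch',np.round(n,4).tolist(), [np.linalg.norm(n[i+1]-n[i]) for i in (0,1)])
ax=np.array(n[2]-n[0]); yaw=np.degrees(np.arctan2(ax[1],ax[0])); print('yaw from notches',yaw-90)
a=bar-ring;print('yaw plates',np.degrees(np.arctan2(a[1],a[0]))-90)
L=[p(33,122,.05),p(30,165,.05)]; print('rail left',np.round(L,4).tolist())
a=p(33,122,.05)-p(684,186,.05)
# ledge back edge z .03, lip front edge
b1,b2=p(52,37,.03),p(760,108,.03); a=b1-b2; print('ledge yaw',np.degrees(np.arctan2(a[1],a[0]))-90,np.linalg.norm(a))
f1,f2=p(18,340,.022),p(733,417,.022); a=f1-f2; print('lip yaw',np.degrees(np.arctan2(a[1],a[0]))-90,np.linalg.norm(a))
th=np.radians(np.degrees(np.arctan2(a[1],a[0]))-90); 
c=[p(*q,.07) for q in((78,170),(226,185),(212,327),(64,315))]; print('carton',np.round(np.mean(c,0),4),[round(np.linalg.norm(c[i]-c[i-1]),4) for i in range(4)])
but=p(736,208,.089); print('button',np.round(but,4)); 
for y in (yaw-90,):
  t=np.radians(y); X=np.array([np.cos(t),np.sin(t),0]);Y=np.array([-np.sin(t),np.cos(t),0])
  o=(b1+b2)/2-X*.118; o2=(f1+f2)/2+X*.052; print('origin',o,o2)
  for nm,q in dict(ring=ring,disc=disc,bar=bar,n0=n[0],n1=n[1],n2=n[2],but=but,cart=np.mean(c,0),raill=(L[0]+L[1])/2).items():
    print(nm,np.round([(q-o)@X,(q-o)@Y],4))
for nm,uv,z in [('stamp',(291,298),.07),('tape',(399,187),.048),('bowl',(338,173),.045)]: print(nm,ray(d,*uv,z))
```

```text
notch [[0.5313, -0.1415, 0.05], [0.5377, -0.0868, 0.05], [0.5435, -0.0316, 0.05]] [np.float64(0.05514265466862807), np.float64(0.0554441202195254)]
yaw from notches -6.338017925020694
yaw plates -6.151068942612909
rail left [[0.574, 0.156, 0.05], [0.5501, 0.1571, 0.05]]
ledge yaw -5.812082254407372 0.39773333946507755
lip yaw -5.701205588514014 0.3937633227990379
carton [0.5027 0.092  0.07  ] [np.float64(0.0776), np.float64(0.0798), np.float64(0.0757), np.float64(0.0786)]
button [ 0.5234 -0.2146  0.089 ]
origin [ 0.48877275 -0.03578473  0.03      ] [ 0.48787958 -0.03638138  0.022     ]
ring [ 0.0957 -0.1011]
disc [ 0.096  -0.0435]
bar [0.0953 0.0127]
n0 [ 0.0539 -0.1004]
n1 [ 0.0542 -0.0453]
n2 [0.0539 0.0102]
but [ 0.0542 -0.1739]
cart [-0.0003  0.1286]
raill [0.0516 0.1993]
stamp [0.40203216 0.0516423  0.07      ]
tape [ 0.63800169 -0.17901604  0.048     ]
bowl [ 0.67004003 -0.04888487  0.045     ]
```

Run:
```python
from h import *
d=load('top0')
for q in((528,205),(548,385),(555,195)):
  print(q,[np.round(ray(d,*q,z)[:2],3).tolist() for z in(0,.1,.25)])
w=save('wrist','w0'); print(np.round(w['tool_from_camera'],3).tolist())
```

```text
(528, 205) [[0.608, -0.473], [0.589, -0.421], [0.561, -0.344]]
(548, 385) [[0.227, -0.482], [0.247, -0.43], [0.277, -0.351]]
(555, 195) [[0.631, -0.534], [0.609, -0.476], [0.578, -0.389]]
[[-0.0, -0.963, -0.271, 0.074], [1.0, -0.001, 0.001, 0.0], [-0.001, -0.271, 0.963, -0.162], [0.0, 0.0, 0.0, 1.0]]
```

View pics/w0.png

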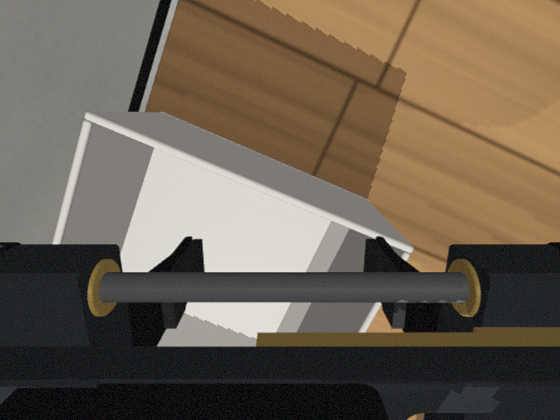

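The wrist picture shows a white open bin under the fingers, with its rim running from (90,115) to (410,248). I'll go straight up before moving sideways.

Call:
step_arm(targets="0 0 -3 0;0 0 -4 0;0 0 -4 0;0 0 -4 0;-2 1 0 0;-3 1.9 0 0;-3 1.9 0 0;-3 1.9 0 0;-3 1.9 0 0;-3 1.9 0 0;-3 1.9 0 0;-3 1.9 0 0", claw=2)

```text
time_s: 1.15
tcp_pos: [0.4018, -0.3507, 0.3724]
ee_rot: [[-0.919, -0.394, -0.0], [-0.394, 0.919, 0.0], [0.0, 0.0, -1.0]]
wrist_force: [-0.0, -0.9, -0.0]
gripper_width: 0.251
gripper_force: 0.0
```

Call:
step_arm(targets="-3 1.9 0 0;-3 1.9 0 0;-3 1.9 0 0;-1.2 0.8 0 -6.8;0 0 0 -6.8;0 0 0 -6.8;0 0 0 -6.8;0 0 0 -6.8;0 0 0 -6.8;0 0 0 -6.8;0 0 0 -6.8;0 0 0 -6.8")

```text
time_s: 2.15
tcp_pos: [0.4693, -0.2524, 0.3721]
ee_rot: [[-0.092, -0.996, -0.001], [-0.996, 0.092, 0.0], [-0.0, 0.001, -1.0]]
wrist_force: [0.1, 0.7, -0.1]
gripper_width: 0.228
gripper_force: 0.0
```

```bash
cat >> h.py <<'E'
t=np.radians(-6.15); GX=np.array([np.cos(t),np.sin(t),0]);GY=np.array([-np.sin(t),np.cos(t),0]); O=np.array([.490,-.036,0])
def st():
    s=sense(); p=s['tcp_pos']; R=s['ee_rot']; print('t',round(s['time_s'],2),'tcp',np.round(p,4),'guide',np.round([(p-O)@GX,(p-O)@GY],4),'ytool vs -GX deg',np.round(np.degrees(np.arctan2(np.cross(-GX,R[:,1])[2],-GX@R[:,1])),2),'F gx gy z',np.round([s['wrist_force']@GX,s['wrist_force']@GY,s['wrist_force'][2]],2)); return s
E
python3 -c "
from h import *
st(); save('wrist','w1'); save('top','top1')"
```

```text
t 2.15 tcp [ 0.4693 -0.2524  0.3721] guide [ 0.0026 -0.2174] ytool vs -GX deg 0.88 F gx gy z [ 0.05  0.67 -0.08]
```

View pics/w1.png

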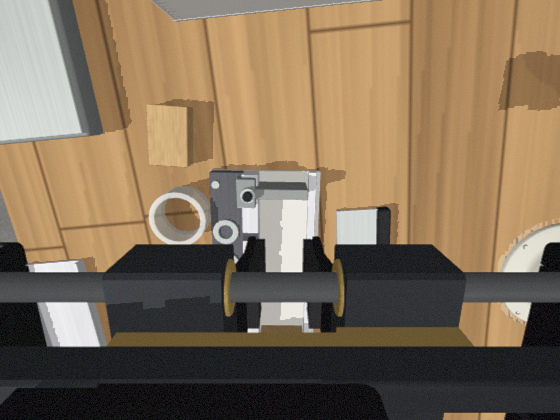

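The wrist picture shows the button at (247,196), the ring at (226,231), and the stop wall spanning about (258–308,190). I'll check these against the top-view estimate.

Run:
```python
from h import *
s=sense(); w=load('w1'); T=np.eye(4);T[:3,:3]=s['ee_rot'];T[:3,3]=s['tcp_pos']; M=T@w['tool_from_camera']
d=dict(w,eye=M[:3,3],rotation=M[:3,:3])
for n,u,v,z in(('button',247,196.5,.089),('ring',226,231.5,.034),('wall -y edge',285,182,.07)):
  q=ray(d,u,v,z); print(n,np.round(q,4),'guide',np.round([(q-O)@GX,(q-O)@GY],4))
```

```text
button [ 0.5248 -0.2173  0.089 ] guide [ 0.054  -0.1765]
ring [ 0.5742 -0.1487  0.034 ] guide [ 0.0958 -0.103 ]
wall -y edge [ 0.4697 -0.2288  0.07  ] guide [ 0.0004 -0.1939]
```

Call:
step_arm(targets="0 0 2 0.9;0 0 4 0;0 0 4 0;0 0 4 0;0 0 4 0;0 0 4 0;0 0 4 0;0 0 3 0;0 0 2 0;0 0 1.5 0;0 0 1 0;0 0 0 0")

```text
time_s: 3.25
tcp_pos: [0.468, -0.2522, 0.0354]
ee_rot: [[-0.116, -0.993, -0.005], [-0.993, 0.116, 0.001], [-0.001, 0.005, -1.0]]
wrist_force: [-0.1, -0.3, -1.2]
gripper_width: 0.228
gripper_force: 0.0
```

Call:
step_arm(targets="-0.5 0 0 0;-0.5 0 0 0;-0.3 0 0 0;-0.3 0 0 0;-0.3 0 0 0;-0.3 0 0 0;-0.3 0 0 0;-0.3 0 0 0;0 0 0 0")

```text
time_s: 4.0
tcp_pos: [0.4729, -0.225, 0.0381]
ee_rot: [[-0.113, -0.994, 0.001], [-0.994, 0.113, -0.001], [0.001, -0.001, -1.0]]
wrist_force: [-0.4, -3.1, 1.7]
gripper_width: 0.226
gripper_force: 1.4
```

```bash
python3 -c "
from h import *
st(); save('top','top2')"
```

```text
t 4.0 tcp [ 0.4729 -0.225   0.0381] guide [ 0.0032 -0.1897] ytool vs -GX deg -0.31 F gx gy z [-0.09 -3.18  1.73]
```

Call:
step_arm(targets="-0.5 0 0 0;-0.5 0 0 0;-0.5 0 0 0;-0.5 0 0 0;-0.5 0 0 0;-0.5 0 0 0;-0.5 0 0 0;-0.5 0 0 0;-0.5 0 0 0;-0.5 0 0 0;-0.3 0 0 0;0 0 0 0")

```text
time_s: 5.05
tcp_pos: [0.4785, -0.1722, 0.0379]
ee_rot: [[-0.113, -0.994, -0.0], [-0.994, 0.113, -0.0], [0.0, 0.0, -1.0]]
wrist_force: [-0.2, -4.2, 2.6]
gripper_width: 0.229
gripper_force: 1.7
```

Run:
```python
from h import *
st(); d=save('top','top3'); c=d['frame'][185:305,235:440]; cv2.imwrite('pics/c3.png',cv2.resize(c,None,fx=3.9,fy=3.9,interpolation=cv2.INTER_CUBIC))
```

```text
t 5.05 tcp [ 0.4785 -0.1722  0.0379] guide [ 0.0032 -0.1366] ytool vs -GX deg -0.34 F gx gy z [ 0.21 -4.16  2.6 ]
```

View pics/c3.png

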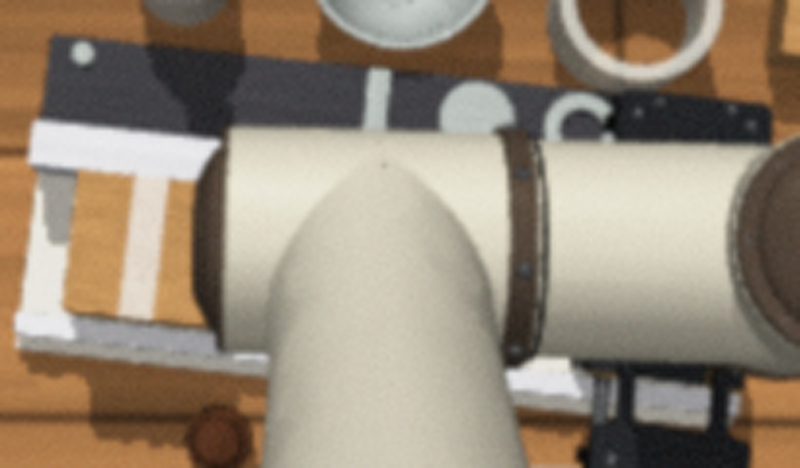

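The arm hides the stop in the top view, with only the ring (581,130) in sight. By the tool position, the stop is about 17 mm short of the notch, so I'll creep on the force reading.

Call:
step_arm(targets="-0.2 0 0 0;-0.2 0 0 0;-0.2 0 0 0;-0.2 0 0 0;-0.1 0 0 0;0 0 0 0")

```text
time_s: 5.6
tcp_pos: [0.4796, -0.1627, 0.0374]
ee_rot: [[-0.114, -0.993, 0.0], [-0.993, 0.114, 0.001], [-0.001, -0.0, -1.0]]
wrist_force: [0.8, -1.0, -0.1]
gripper_width: 0.23
gripper_force: 0.0
```

Call:
step_arm(targets="-0.1 0 0 0;0 0 0 0")

```text
time_s: 5.77
tcp_pos: [0.4797, -0.1616, 0.0373]
ee_rot: [[-0.114, -0.994, -0.0], [-0.994, 0.114, 0.001], [-0.001, 0.0, -1.0]]
wrist_force: [0.8, -0.2, 0.3]
gripper_width: 0.228
gripper_force: 0.0
```

Call:
step_arm(targets="-0.1 0 0 0;0 0 0 0")

```text
time_s: 5.93
tcp_pos: [0.4798, -0.1608, 0.0374]
ee_rot: [[-0.113, -0.994, -0.0], [-0.994, 0.113, 0.0], [-0.0, 0.0, -1.0]]
wrist_force: [-0.3, 0.7, 0.5]
gripper_width: 0.23
gripper_force: 0.0
```

Call:
step_arm(targets="-0.1 0 0 0;0 0 0 0")

```text
time_s: 6.1
tcp_pos: [0.48, -0.1599, 0.0375]
ee_rot: [[-0.113, -0.994, -0.0], [-0.994, 0.113, 0.0], [-0.0, 0.0, -1.0]]
wrist_force: [-0.3, -0.9, -0.4]
gripper_width: 0.231
gripper_force: 0.0
```

The force dropped to zero, so the stop has pulled itself into the notch. I'll back off, rise and look.

Call:
step_arm(targets="1 0 0 0;1.5 0 0 0;0 0 -3 0;0 0 -4 0;0 0 -4 0;0 0 -4 0;0 0 -3 0;0 0 0 0")

```text
time_s: 6.77
tcp_pos: [0.4808, -0.1866, 0.2252]
ee_rot: [[-0.113, -0.994, 0.015], [-0.994, 0.113, -0.003], [0.002, -0.015, -1.0]]
wrist_force: [1.0, 0.3, 0.2]
gripper_width: 0.226
gripper_force: 0.0
```

Run:
```python
from h import *
s=st(); d=save('wrist','w4'); a=save('side','side4')['frame'][180:370,170:310]
cv2.imwrite('pics/c4.png',np.hstack([cv2.resize(d['frame'][:300],(420,570)) if 0 else cv2.resize(d['frame'][0:300,150:360],(399,570)),cv2.resize(a,(399,541))[:541] if 0 else cv2.resize(a,(399,570))]))
```

```text
t 6.77 tcp [ 0.4808 -0.1866  0.2252] guide [ 0.007  -0.1507] ytool vs -GX deg -0.31 F gx gy z [1.01 0.36 0.19]
```

View pics/c4.png

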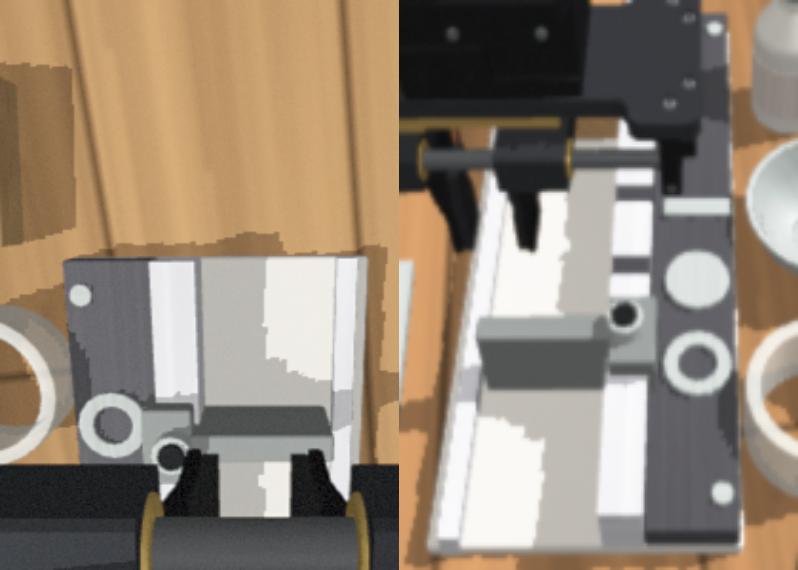

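The stop now stands beside the ring plate. The side crop has the button at (249,285) and the ring at (274.6,300.7), while the wrist crop has the button at (240.5,240.5). I'll work out the offset.

Run:
```python
from h import *
d=load('side4'); R=ray(d,274.6,300.7,.034)
for z in(.089,.084):
  q=ray(d,248.9,285.3,z); print('button-ring',z,np.round([(q-R)@GX,(q-R)@GY],4),'guide',np.round([(q-O)@GX,(q-O)@GY],4))
print([(R-O)@GX,(R-O)@GY]); st()
```

```text
button-ring 0.089 [-0.0416 -0.0041] guide [ 0.0549 -0.1073]
button-ring 0.084 [-0.042  -0.0009] guide [ 0.0545 -0.104 ]
[np.float64(0.09649144728778036), np.float64(-0.10313852300353402)]
t 6.87 tcp [ 0.4774 -0.1854  0.2189] guide [ 0.0035 -0.1499] ytool vs -GX deg -0.4 F gx gy z [-0.65  0.72 -0.57]
```

Call:
step_arm(targets="-2 0.3 0 0;-3.3 0 0 0;-3.3 0 0 0;-3.3 0 0 0;-3.3 0 0 0;-3.3 0 0 0;-3.3 0 0 0;-3.3 0 0 0;-3.3 0 0 0;-3.3 0 0 0;-2.3 0 0 0;0 0 0 0")

```text
time_s: 7.87
tcp_pos: [0.5125, 0.1561, 0.2151]
ee_rot: [[-0.11, -0.994, -0.003], [-0.994, 0.11, -0.001], [0.002, 0.003, -1.0]]
wrist_force: [1.3, -0.0, 0.6]
gripper_width: 0.233
gripper_force: 0.0
```

Run:
```python
from h import *
d=load('top0'); 
for q in((179,223),(196,226)): 
  p=ray(d,*q,.07); print('cup',np.round([(p-O)@GX,(p-O)@GY],4))
st(); w=save('wrist','w5'); cv2.imwrite('pics/w5.png',w['frame'])
```

```text
cup [0.0302 0.3298]
cup [0.0279 0.293 ]
t 7.87 tcp [0.5125 0.1561 0.2151] guide [0.0018 0.1934] ytool vs -GX deg -0.14 F gx gy z [1.26 0.12 0.61]
```

View pics/w5.png

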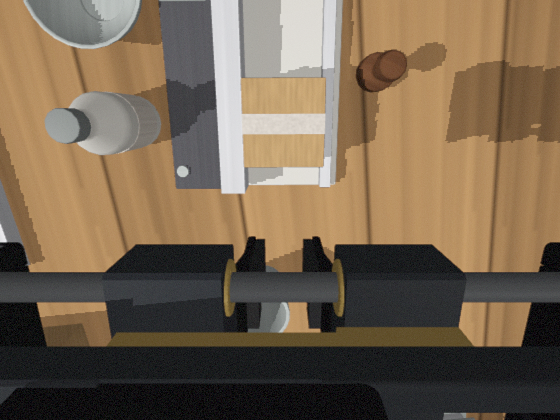

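The carton's near top edge is at row 167, columns 242–326, square in the channel. The fingers are beyond the guide's end, and the cup is clear behind them. I'll go down and push.

Call:
step_arm(targets="0 0 2 0;0 0 3 0;0 0 3 0;0 0 3 0;0 0 3 0;0 0 2 0;0 0 1.5 0;0 0 0 0;0 0 0 0")

```text
time_s: 8.67
tcp_pos: [0.5118, 0.1515, 0.0414]
ee_rot: [[-0.114, -0.993, -0.003], [-0.993, 0.114, -0.002], [0.003, 0.003, -1.0]]
wrist_force: [-0.3, 0.1, 0.4]
gripper_width: 0.231
gripper_force: 0.0
```

Call:
step_arm(targets="0.3 0 0 0;0.4 0 0 0;0.4 0 0 0;0.4 0 0 0;0.3 0 0 0;0.3 0 0 0;0.3 0 0 0;0.3 0 0 0;0.3 0 0 0;0 0 0 0")

```text
time_s: 9.5
tcp_pos: [0.5091, 0.1228, 0.0425]
ee_rot: [[-0.114, -0.994, -0.0], [-0.994, 0.114, -0.0], [0.0, 0.0, -1.0]]
wrist_force: [0.4, 1.3, 0.4]
gripper_width: 0.231
gripper_force: 0.5
```

```bash
python3 -c "
from h import *
st()"
```

```text
t 9.5 tcp [0.5091 0.1228 0.0425] guide [0.0019 0.1599] ytool vs -GX deg -0.38 F gx gy z [0.22 1.36 0.38]
```

Call:
step_arm(targets="-0 0 0 0;0.4 0 0 0;0.6 0 0 0;0.6 0 0 0;0.6 0 0 0;0.6 0 0 0;0.6 0 0 0;0.6 0 0 0;0.6 0 0 0;0.6 0 0 0;0.6 0 0 0;0.6 0 0 0")

```text
time_s: 10.5
tcp_pos: [0.5019, 0.0591, 0.0425]
ee_rot: [[-0.113, -0.994, -0.0], [-0.994, 0.113, -0.0], [0.0, 0.0, -1.0]]
wrist_force: [0.2, 0.6, -1.3]
gripper_width: 0.233
gripper_force: 0.5
```

Call:
step_arm(targets="0.6 0 0 0;0.6 0 0 0;0.6 0 0 0;0.6 0 0 0;0.6 0 0 0;0.6 0 0 0;0.6 0 0 0;0.6 0 0 0;0.6 0 0 0;0.5 0 0 0;0.4 0 0 0;0 0 0 0")

```text
time_s: 11.5
tcp_pos: [0.4946, -0.0036, 0.0426]
ee_rot: [[-0.114, -0.993, -0.001], [-0.993, 0.114, -0.0], [0.0, 0.0, -1.0]]
wrist_force: [-0.6, -0.3, -0.7]
gripper_width: 0.228
gripper_force: 0.0
```

```bash
python3 -c "
from h import *
st()"
```

```text
t 11.5 tcp [ 0.4946 -0.0036  0.0426] guide [0.0011 0.0327] ytool vs -GX deg -0.4 F gx gy z [-0.54 -0.34 -0.74]
```

Call:
step_arm(targets="0.3 0 0 0;0.3 0 0 0;0.3 0 0 0;0.3 0 0 0;0.3 0 0 0;0.3 0 0 0;0.3 0 0 0;0.2 0 0 0;0.2 0 0 0;0.2 0 0 0;0.1 0 0 0;0 0 0 0")

```text
time_s: 12.5
tcp_pos: [0.4916, -0.0309, 0.0425]
ee_rot: [[-0.113, -0.994, -0.0], [-0.994, 0.113, -0.0], [0.0, 0.0, -1.0]]
wrist_force: [0.2, -0.0, 0.6]
gripper_width: 0.231
gripper_force: 0.2
```

Call:
step_arm(targets="0.1 0 0 0;0.1 0 0 0;0.1 0 0 0;0 0 0 0")

```text
time_s: 12.83
tcp_pos: [0.4913, -0.0337, 0.0425]
ee_rot: [[-0.113, -0.994, -0.0], [-0.994, 0.113, -0.0], [0.0, 0.0, -1.0]]
wrist_force: [-0.7, 0.6, 0.1]
gripper_width: 0.234
gripper_force: 0.5
```

Run:
```python
from h import *
s=st(); a=save('side','side6')['frame'][190:360,170:310]
cv2.imwrite('pics/c6.png',cv2.resize(a,None,fx=3.5,fy=3.5,interpolation=cv2.INTER_CUBIC))
```

```text
t 12.83 tcp [ 0.4913 -0.0337  0.0425] guide [0.0011 0.0024] ytool vs -GX deg -0.35 F gx gy z [-0.72  0.53  0.12]
```

View pics/c6.png

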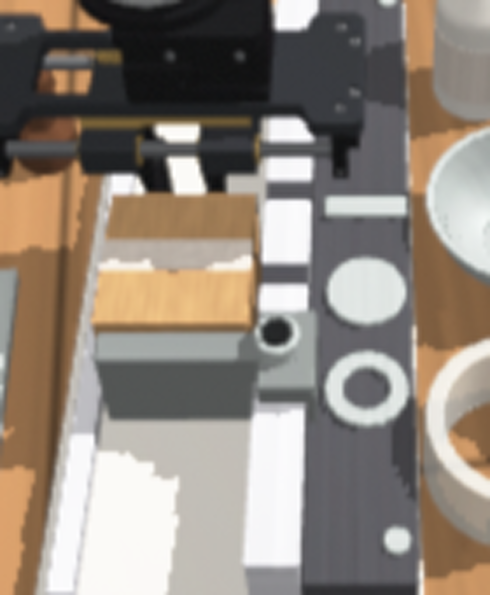

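The carton's front top edge (row ~328) is nearly at the stop's top edge (row ~332), and the stop has not moved. I'll creep on until the force rises.

Call:
step_arm(targets="0.1 0 0 0;0 0 0 0;0 0 0 0")

```text
time_s: 13.13
tcp_pos: [0.4913, -0.0347, 0.0425]
ee_rot: [[-0.113, -0.994, -0.0], [-0.994, 0.113, -0.0], [0.0, -0.0, -1.0]]
wrist_force: [0.5, 0.6, -0.0]
gripper_width: 0.231
gripper_force: 0.5
```

Call:
step_arm(targets="0.1 0 0 0;0 0 0 0;0 0 0 0")

```text
time_s: 13.38
tcp_pos: [0.4912, -0.0356, 0.0426]
ee_rot: [[-0.113, -0.994, 0.0], [-0.994, 0.113, -0.0], [0.0, -0.0, -1.0]]
wrist_force: [-0.0, 0.5, 0.4]
gripper_width: 0.226
gripper_force: 0.5
```

Call:
step_arm(targets="0.1 0 0 0;0 0 0 0;0 0 0 0")

```text
time_s: 13.63
tcp_pos: [0.491, -0.0366, 0.0426]
ee_rot: [[-0.113, -0.994, 0.0], [-0.994, 0.113, -0.0], [0.0, -0.0, -1.0]]
wrist_force: [0.1, 1.0, 1.1]
gripper_width: 0.232
gripper_force: 0.6
```

Call:
step_arm(targets="0.1 0 0 0;0 0 0 0;0 0 0 0")

```text
time_s: 13.88
tcp_pos: [0.4909, -0.0377, 0.0426]
ee_rot: [[-0.113, -0.994, -0.0], [-0.994, 0.113, -0.0], [0.0, 0.0, -1.0]]
wrist_force: [0.3, 0.9, -0.2]
gripper_width: 0.228
gripper_force: 0.6
```

Call:
step_arm(targets="0.1 0 0 0;0 0 0 0;0 0 0 0")

```text
time_s: 14.13
tcp_pos: [0.4908, -0.0385, 0.0426]
ee_rot: [[-0.113, -0.994, 0.0], [-0.994, 0.113, 0.0], [-0.0, -0.0, -1.0]]
wrist_force: [0.3, 2.3, 0.8]
gripper_width: 0.234
gripper_force: 1.3
```

Call:
step_arm(targets="0.05 0 0 0;0 0 0 0;0 0 0 0")

```text
time_s: 14.38
tcp_pos: [0.4908, -0.0385, 0.0426]
ee_rot: [[-0.113, -0.994, 0.0], [-0.994, 0.113, 0.001], [-0.001, -0.0, -1.0]]
wrist_force: [-0.8, 5.1, 1.4]
gripper_width: 0.23
gripper_force: 2.6
```

The carton rests on the stop: 5 N and no further advance. I'll back off and rise.

Call:
step_arm(targets="-0.1 0 0 0;-0.4 0 0 0;-1 0 0 0;-1 0 0 0;0 0 -2 0;0 0 -4 0;0 0 -4 0;0 0 -4 0;0 0 -4 0;-2 0 0 0;0 0 0 0;0 0 0 0")

```text
time_s: 15.38
tcp_pos: [0.4955, 0.0066, 0.2226]
ee_rot: [[-0.112, -0.994, -0.0], [-0.994, 0.112, 0.0], [-0.0, 0.0, -1.0]]
wrist_force: [-0.8, -0.5, -0.2]
gripper_width: 0.227
gripper_force: 0.0
```

Run:
```python
from h import *
s=st(); a=save('side','side7')['frame'][190:360,170:310]
cv2.imwrite('pics/c7.png',cv2.resize(a,None,fx=3.5,fy=3.5,interpolation=cv2.INTER_CUBIC))
```

```text
t 15.38 tcp [0.4955 0.0066 0.2226] guide [0.0009 0.043 ] ytool vs -GX deg -0.27 F gx gy z [-0.74 -0.63 -0.19]
```

View pics/c7.png

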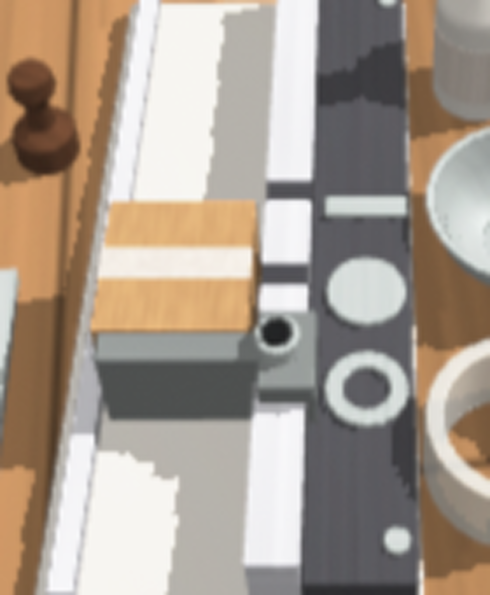

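The carton's front edge (row ~332) is flush against the stop. The button is still at (277,333), so the stop has not moved from beside the ring plate. I'm handing in.

```bash
python3 -c "
from station import r
print(r.finish_job())"
```

```text
the job is handed in; nothing more can be done
None
```

I pushed the stop into the ring-marked (bagels) notch and the carton up against it with about 5 N, and the stop stayed put. I handed the job in at about 15 s, and no verdict was returned.

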